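# Bring the molar before the curing lamp and switch it on

### The job

With a fingertip, push on an arm of the three-armed carousel and turn it until the molar (the broad tooth with four cusps) stands squarely in front of the curing lamp's nose. Then push the lever of the lamp's switch box round anticlockwise as far as it goes, to switch the lamp on. The three teeth must stay seated on the carousel, never lifted out, and everything else on the table stays where it is.

Things in the scene. Friction and masses are not known exactly. Their poses are not given: they have to be found in the camera images.
- station: Fixed white foot plate of the curing station, 330 x 130 mm, top 10 mm above the table. Origin on the table under the carousel's vertical axis; x points from there along the plate to the curing lamp. The plate runs from 70 mm behind the origin to 260 mm ahead. The lamp is a level white barrel, 32 mm across, top 72 mm high, its tapered black nose ending 138 mm from the axis and facing it.
- lamp_spot (a point): Point on the lamp's axis where a specimen has to stand: 100 mm from the carousel's axis, 38 mm out from the lamp's nose, 56 mm above the table. Fixed to the station.
- carousel: Aluminium carousel, turns either way about a vertical axis, stays where left (friction 0.12 N m). Origin on the axis at table height, z up. Three level arms 120 degrees apart, one along its x: bars 12 mm wide, 20 to 38 mm above the table, free from the hub (radius 20 mm, top 54 mm) to a round seat 38 mm across, centred 100 mm from the axis (floor 34 mm, rim 40 mm high). No stop within a full turn.
- molar: Molar specimen: ivory tooth model on a grey-beige round resin puck, 28 mm across, 14 mm high, standing loose in one of the three seats; broad squarish crown about 25 mm wide with four round cusps, total height 33 mm. Origin at the centre of its underside, 100 mm from the carousel's axis and 34 mm above the table when seated. 30 g.
- incisor: Incisor specimen in another seat: same puck and material, the tooth a thin upright blade 5 x 14 mm, total height 36 mm. Origin at the centre of its underside.
- canine: Canine specimen in the third seat: same puck and material, the tooth a slender pointed cone 13 mm wide, total height 38 mm. Origin at the centre of its underside.
- switchbox: Fixed white plastic box, 64 x 64 mm, 26 mm high: the lamp's switch. Origin on the table under the centre of the box, which is also the pivot of its lever.
- switch (a joint): Steel lever of the switch, on a vertical pivot at the box's centre, rad: 0 off, 1.4 fully on (stop). Grows anticlockwise from above, stays where left (friction 0.08 N m). At value q it points at 2.44 + q rad from the box's x axis towards its y axis. Bar 10 mm wide, 30 to 46 mm above the table, ending 95 mm from the pivot, its outer half over bare table.
- switch_tip (a point): Top centre of the round black knob (18 mm across, from 29 to 47 mm above the table) at the lever's end, 95 mm from the pivot.
- dish: Bystander: small glass bowl, 40 mm across, 26 mm high, loose on the table. Origin under its centre.
- jar: Bystander: small amber jar, 38 mm across, 45 mm high, loose on the table. Origin under its centre.
- papercup: Bystander: paper cup, 66 mm across, 70 mm high, loose on the table. Origin under its centre.
- mirror: Bystander: steel dental mirror, 171 mm long, lying on the table, mirror head along its x. Origin near its middle, on the table.
- vial: Bystander: small white bottle, 32 mm across, 55 mm high, loose on the table. Origin under its centre.

How it is judged:
On the way, in this order (a step that is already met when the one before it is completed fails the run):
1. the molar stands in front of the lamp and the carousel is still (horizontal distance between molar and lamp_spot below 0.01 m and angular speed of carousel below 0.1 rad/s), for 0.3 s.
2. the switch lever is pushed to its stop (value of joint switch above 1.28 rad), for 0.2 s.
At the end, for the whole second after the job is handed in: The molar's centre is within 10 mm (seen from above) of the point on the lamp's axis, the carousel is still, all three teeth are in their seats, and the switch lever is within 0.12 rad of its stop (over 1.28 rad) (all of step 1 and value of joint switch above 1.28 rad and velocity of joint switch below 0.05 rad/s and z of molar in the frame of carousel between 0.031 and 0.037 m and z of incisor in the frame of carousel between 0.031 and 0.037 m and z of canine in the frame of carousel between 0.031 and 0.037 m); the robot touches nothing.
It fails at once if a tooth is lifted or knocked out of its seat (more than 3 mm up or down) (not (z of molar in the frame of carousel between 0.031 and 0.037 m and z of incisor in the frame of carousel between 0.031 and 0.037 m and z of canine in the frame of carousel between 0.031 and 0.037 m)).
It fails at once if a bystander is moved more than 20 mm (distance of any of dish, jar, papercup, mirror, vial from where it was at the start of the episode above 0.02 m).
It also fails if it takes over 64 s, if anything falls off the work surface, if the arm or the gripper's body presses on something with over 40 N, if the wrist force passes 120 N, or if a joint passes its speed limit or range.

### The arm

A 7-joint arm with a two-finger parallel gripper is mounted at the origin on the work surface. World frame = base frame: x ahead of the robot, y to its left, z up, the work surface at z = 0. Lengths are in m, angles in rad, forces in N, time in s.
With the tool pointing down it reaches from about 0.35 to 0.9 m from the base axis. Payload 8.1 kg.
Tool frame: the origin (TCP) lies midway between the tips of the shut fingers; the grasp point (between the pads) lies 19 mm behind it; z points along the fingers, x is the direction in which the jaws open and shut, and the axes are right-handed (so a half turn about z gives the same grasp; the last joint's range is limited). The gripper opens to 92 mm and grips with 3 to 60 N. Pads are 19 mm wide; open, the fingers measure 130 mm over their backs; the gripper's body (75 mm by 190 mm) begins 47 mm behind the grasp point.
Start: joints at [-1.417, 0.434, 0.025, 1.573, -0.012, 1.134, -0.075], TCP at [0.159, 0.605, 0.227] pointing down, gripper open.
Joint ranges: [-2.62, 2.62], [-0.44, 2.09], [-1.27, 1.32], [0.08, 2.57], [-1.32, 4.46], [0.12, 2], [-2.74, 2.74]. Speed limits (rad/s): [2.22, 2.22, 3.01, 3.01, 3.14, 3.14, 3.14].

### API

Orientations are given as a rotation vector (axis times angle).
In Python, from cell import arm gives the robot as it stands.
- The arm moves only by the tool jog_arm, never from a script. Its argument "commands" is a list of rows, each an object with "translation": the shift along the tool's x, y, z in mm, a list of three; "turn": the turn, a rotation vector about the tool's x, y, z in rad, a list of three. A call has 1 to 12 rows; each row is the pose to reach, as a shift and turn from the pose commanded when the call began, along the tool's axes at that moment; what a row does not reach only later rows make up. A row lasts 1/12 s, in which the tool goes at most 41.7 mm and 7.16 degrees, less where a joint would pass 70% of its speed; a pose out of reach is approached as far as the arm can. A call with a gripper value outside its range is refused whole. "claw" is the closure, from -1 (fully open) to 1 (shut), so that 0 is half open, set as the call begins (left out, the last holds). The fingers move at their own pace and stop on an object; "grip_force" is the grip in N (left out, the last holds). Time passes only in rows, so rows that repeat a pose let the fingers close. It gives the time, the measured TCP pose, the force and the opening at its end, in the units of the state.
- arm.observe(): the state, without advancing time (a new reading comes with each control period).
- arm.get_image(name): name is "side" or "top"; returns the picture (480x640x3 uint8, blue, green, red); there is no depth.
- arm.camera_info(name): a dict with "vertical_fov" (degrees; the focal length in pixels is half the picture's height over the tangent of half this angle, whatever the lens; pixels are square), "cx", "cy" (the principal point, pixels), "eye" and "rotation" of the camera in the world. Camera axes: x right, y up, looking along -z (the intrinsics and any distortion apply to the point x, -y, -z); pixel columns grow to the right and rows downward; lengths in m; the calibration is good to about 2 mm. A picture is of the moment at which its call begins. camera_info takes no time and is no camera call.
- arm.sign_off(): hands the job in, once; it reports no verdict.
Trained networks look in the newest picture that a camera, given by its name, has taken for a name from the list of things; names that differ only in an ending like _2 or _b are one class to them, and where a whole thing is asked for, a point or a joint stands for the part that bears it (a point fixed in the world has none). Each returns a list of dicts, best first, with "confidence" (0 to 1); they miss things now and then, are a little off and sometimes report something else, mostly with a low value. They report only what shows in the picture. A call takes as long as a camera call.
- arm.trace(camera, query): "region" (480x640 bool, what is visible of it) and "box" ([left, top, width, height] in pixels, round what is visible of it).
- arm.landmark_of(camera, query): "at" ([column, row] in pixels: a listed point, or the origin of a listed thing).
The state is a dict: "clock": time; "joints": joint angles; "dq": joint speeds; "joint_efforts": joint torques, N m; "position": TCP position; "ee_rot": TCP orientation; "force": force on the tool from outside, world axes, zero at the start; "ft_torque": the same for the moment, N m; "width": opening from 0.0 (shut) to 1.0 (fully open).
Only numpy, scipy, OpenCV 4.12 (cv2) and the standard library are available. Lean on these libraries where they do the work, as an engineer would, in place of code of your own. Each camera call takes 0.05 s, during which the arm holds its last target. There are 200 camera calls.

## Working session

There is one attempt and no reset: what is moved stays moved. The work goes in short steps, Python scripts to look and compute and a tool call to move; the robot and the scene stay as the last step left them, time stands still between calls to the robot, and variables do not carry over. Pictures are saved under pics/ and viewed, about 8 in all and at most 12, crops included, and the job is handed in when it is done.

Besides the shell and the picture viewer there is one more tool, called after "Call:" in YAML: its name, and indented under it one key for each argument. jog_arm: Moves the arm, as the interface text tells. Its arguments: {"type":"object","properties":{"commands":{"type":"array","items":{"type":"object","properties":{"translation":{"type":"array","items":{"type":"number"}},"turn":{"type":"array","items":{"type":"number"}}}}},"claw":{"type":"number"},"grip_force":{"type":"number"}},"required":["commands"]}

```bash
mkdir -p pics; ls
cat > h.py <<'E'
import numpy as np, cv2
from cell import arm
def ray(cam,px):
    i=arm.camera_info(cam); f=240/np.tan(np.radians(i['vertical_fov'])/2)
    R=np.array(i['rotation']); 
    if R.shape!=(3,3): R=cv2.Rodrigues(R)[0]
    K=np.array([[f,0,i['cx']],[0,f,i['cy']],[0,0,1.]])
    d=np.array(i.get('distortion',np.zeros(5)),float) if 'distortion' in i else np.zeros(5)
    u=cv2.undistortPoints(np.array([[px]],float),K,d)[0,0]
    return np.array(i['eye']),R@np.array([u[0],-u[1],-1])
def atz(cam,px,z):
    e,d=ray(cam,px); return e+d*(z-e[2])/d[2]
E
python3 - <<'E'
from h import *
for c in('top','side'):
    cv2.imwrite(f'pics/{c}0.png',arm.get_image(c)); print(c,arm.camera_info(c))
    for q in 'station lamp_spot carousel molar incisor canine switchbox switch_tip dish jar papercup mirror vial'.split():
        r=arm.landmark_of(c,q); print(q,[(np.round(x['at'],1).tolist(),round(x['confidence'],2)) for x in r[:2]])
print(arm.observe())
E
```

```text
pics
top {'vertical_fov': 46.64042052064432, 'cx': 317.33094079601364, 'cy': 236.51733154102266, 'eye': array([0.42102601, 0.00804464, 1.2627854 ]), 'rotation': array([ 0.05789307, -0.06740542, -1.5956446 ])}
station [([381.7, 227.7], 0.56)]
lamp_spot [([400.7, 184.8], 0.81)]
carousel [([380.4, 226.6], 0.86)]
molar [([349.2, 258.2], 0.64)]
incisor [([425.3, 242.2], 0.69), ([477.0, 293.8], 0.23)]
canine [([371.9, 185.4], 0.7)]
switchbox [([224.4, 226.2], 0.68)]
switch_tip [([202.7, 260.0], 0.86)]
dish [([280.7, 292.0], 0.47), ([477.8, 295.0], 0.27)]
jar [([259.5, 163.0], 0.68)]
papercup [([162.6, 176.8], 0.94), ([258.3, 161.4], 0.18)]
mirror [([477.2, 292.5], 0.81)]
vial [([472.0, 191.2], 0.69)]
side {'vertical_fov': 44.89359377087566, 'cx': 309.31005241875744, 'cy': 236.00611212839848, 'eye': array([-0.01136126, -0.77903009,  0.63640965]), 'rotation': array([ 0.99318226, -0.33286957, -0.56816532])}
station [([341.3, 300.3], 0.62)]
lamp_spot [([398.8, 269.9], 0.66), ([290.0, 277.2], 0.47)]
carousel [([340.6, 299.6], 0.97)]
molar [([288.2, 277.9], 0.54)]
incisor [([343.2, 298.2], 0.66)
[... 278 characters left out ...]
vial [([463.9, 349.2], 0.81)]
{'clock': 1.4, 'joints': array([-1.4166027 ,  0.43450361,  0.02499259,  1.57323174, -0.01160188,
        1.13401128, -0.07508609]), 'dq': array([ 0.00094463,  0.00050932,  0.00028476, -0.00101896,  0.00124284,
        0.00052455, -0.00013113]), 'joint_efforts': array([ 1.65333572e-04, -6.67663336e+01,  9.84127410e-01, -3.14811945e+01,
       -6.06042822e-02,  3.27778340e-02,  2.42448442e-05]), 'position': array([0.15875854, 0.60449124, 0.22672721]), 'ee_rot': array([ 2.48765217e+00,  1.91862428e+00, -2.59278952e-06]), 'force': array([ 0.09378181, -0.11902741,  0.05029555]), 'ft_torque': array([ 0.0014305 ,  0.03532   , -0.03514105]), 'width': 1.0002005874571303}
```

Run:
```python
from h import *
T=dict(station=((381.7,227.7),(341.3,300.3),0),lamp_spot=((400.7,184.8),(398.8,269.9),.056),carousel=((380.4,226.6),(340.6,299.6),0),molar=((349.2,258.2),(288.2,277.9),.034),incisor=((425.3,242.2),(367.5,321.4),.034),canine=((371.9,185.4),(378.7,265.4),.034),switchbox=((224.4,226.2),(257.2,220.6),0),switch_tip=((202.7,260.),(208.7,204.5),.047),dish=((280.7,292),(212.7,269.7),0),jar=((259.5,163),(318.6,216),0),papercup=((162.6,176.8),(260.7,184.1),0),mirror=((477.2,292.5),(355.4,412.7),0),vial=((472,191.2),(463.9,349.2),0))
P={}
for k,(a,b,z) in T.items():
    p,q=atz('top',a,z),atz('side',b,z); P[k]=(p+q)/2
    print(k,p[:2].round(4),q[:2].round(4))
c=P['carousel']
for k in('lamp_spot','molar','incisor','canine'):
    d=(P[k]-c)[:2]; print(k,np.hypot(*d).round(4),np.degrees(np.arctan2(d[1],d[0])).round(1))
d=(P['switch_tip']-P['switchbox'])[:2]; print(np.hypot(*d),np.degrees(np.arctan2(d[1],d[0])))
```

```text
station [ 0.5379 -0.1481] [ 0.5347 -0.1387]
lamp_spot [ 0.6261 -0.1862] [ 0.6258 -0.1851]
carousel [ 0.5405 -0.1452] [ 0.535  -0.1364]
molar [ 0.469  -0.0697] [ 0.4692 -0.0656]
incisor [ 0.5001 -0.2393] [ 0.5048 -0.2416]
canine [ 0.6301 -0.1254] [ 0.6297 -0.1299]
switchbox [0.5505 0.21  ] [0.5652 0.198 ]
switch_tip [0.4728 0.2507] [0.4744 0.2469]
dish [0.3981 0.085 ] [0.3925 0.0822]
jar [0.6944 0.1276] [0.6899 0.1361]
papercup [0.6678 0.3501] [0.6706 0.3517]
mirror [ 0.3854 -0.3589] [ 0.3866 -0.3545]
vial [ 0.6167 -0.3582] [ 0.6146 -0.355 ]
lamp_spot 0.0989 -26.9
molar 0.1003 133.2
incisor 0.1057 -109.5
canine 0.0931 8.1
0.09543330895799992 152.01136454283963
```

View pics/top0.png

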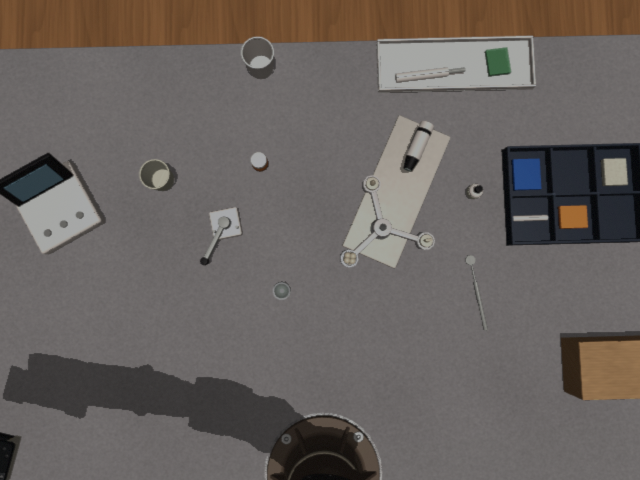

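View pics/side0.png

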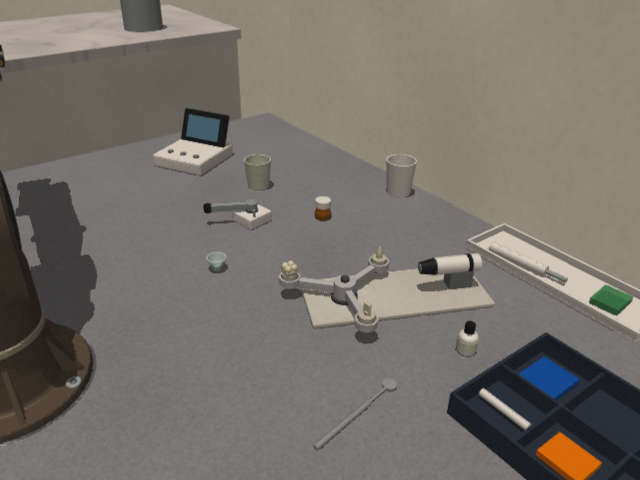

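```bash
cat >> h.py <<'E'
C=np.array([.534,-.1453])
def pose(o=None):
    o=o or arm.observe(); R=cv2.Rodrigues(np.array(o['ee_rot']))[0]; return np.array(o['position']),R
def rel(targets):
    """targets: list of (xyz, yaw_deg of tool x); prints rows relative to current pose"""
    p,R=pose(); out=[]
    for t,psi in targets:
        a=np.radians(psi); Rt=np.array([[np.cos(a),np.sin(a),0],[np.sin(a),-np.cos(a),0],[0,0,-1.]])
        tr=R.T@(np.array(t)-p)*1000; w=cv2.Rodrigues(R.T@Rt)[0].ravel()
        out.append((tr.round(1).tolist(),w.round(3).tolist()))
    for x in out: print('{"translation":%s,"turn":%s}'%x,end=',')
    print()
def fing(c,th,r,off,z,side=1):
    """finger beside a bar at angle th (deg): r along it, off to its CCW(+)/CW(-) side; x tangential"""
    a=np.radians(th); u=np.array([np.cos(a),np.sin(a)]); n=np.array([-u[1],u[0]])
    return (*(c+u*r+n*off*side),z),th
E
python3 - <<'E'
from h import *
# box corners
c=np.mean([atz('top',q,.026) for q in((209,212),(238,207),(242,237),(213,240))],0); print('box',c, atz('top',(224,222),.046))
t=fing(C,130.5,.058,.045,.14); print(t)
rel([(t[0],130.5-90)]); t=fing(C,130.5,.058,.045,.024); rel([(t[0],130.5-90)])
E
```

```text
box [0.55274947 0.20334977 0.026     ] [0.55504777 0.20342895 0.046     ]
((np.float64(0.462113744744848), np.float64(-0.13042161617005646), 0.14), 130.5)
{"translation":[-633.7, 480.1, 86.7],"turn":[0.0, 0.0, 0.607]},
{"translation":[-633.7, 480.1, 202.7],"turn":[0.0, 0.0, 0.607]},
```

Call:
jog_arm:
  commands:
    - {"translation": [-634, 480, 60], "turn": [0, 0, 0.607]}
    - {"translation": [-634, 480, 60], "turn": [0, 0, 0.607]}
    - {"translation": [-634, 480, 60], "turn": [0, 0, 0.607]}
    - {"translation": [-634, 480, 60], "turn": [0, 0, 0.607]}
    - {"translation": [-634, 480, 60], "turn": [0, 0, 0.607]}
    - {"translation": [-634, 480, 60], "turn": [0, 0, 0.607]}
    - {"translation": [-634, 480, 60], "turn": [0, 0, 0.607]}
    - {"translation": [-634, 480, 60], "turn": [0, 0, 0.607]}
    - {"translation": [-634, 480, 60], "turn": [0, 0, 0.607]}
    - {"translation": [-634, 480, 60], "turn": [0, 0, 0.607]}
    - {"translation": [-634, 480, 60], "turn": [0, 0, 0.607]}
    - {"translation": [-634, 480, 60], "turn": [0, 0, 0.607]}
  claw: 1

```text
clock: 2.4
position: [0.3493, 0.1418, 0.1894]
ee_rot: [-2.946, -1.088, -0.002]
force: [0.4, 0.3, 1.1]
width: 0.181
```

Run:
```python
from h import *
t=fing(C,130.5,.058,.045,.10); rel([(t[0],130.5-90)])
```

```text
{"translation":[-91.2, 280.3, 89.2],"turn":[-0.0, -0.001, 0.0]},
```

Call:
jog_arm:
  commands:
    - {"translation": [-91, 280, 40], "turn": [0, 0, 0]}
    - {"translation": [-91, 280, 40], "turn": [0, 0, 0]}
    - {"translation": [-91, 280, 40], "turn": [0, 0, 0]}
    - {"translation": [-91, 280, 40], "turn": [0, 0, 0]}
    - {"translation": [-91, 280, 40], "turn": [0, 0, 0]}
    - {"translation": [-91, 280, 40], "turn": [0, 0, 0]}
    - {"translation": [-91, 280, 40], "turn": [0, 0, 0]}
    - {"translation": [-91, 280, 40], "turn": [0, 0, 0]}
    - {"translation": [-91, 280, 40], "turn": [0, 0, 0]}
    - {"translation": [-91, 280, 40], "turn": [0, 0, 0]}

```text
clock: 3.23
position: [0.4612, -0.1283, 0.1489]
ee_rot: [-2.948, -1.085, 0.001]
force: [0.4, 0.6, 0.5]
width: 0.005
```

Run:
```python
from h import *
print(arm.observe()['position'],arm.observe()['width'],arm.observe()['joints'])
t=fing(C,130.5,.058,.045,.024); rel([(t[0],130.5-90)])
a=arm.get_image('top')[130:330,260:520];b=arm.get_image('side')[180:380,220:480]
cv2.imwrite('pics/a1.png',cv2.resize(np.hstack([a,b]),(800,308)))
```

```text
[ 0.46115839 -0.12834554  0.14890942] 0.005237445274027093 [-0.3330666   0.31946217  0.62713887  2.05486013 -0.24972622  0.84155428
  1.14374108]
{"translation":[-0.6, 2.3, 124.9],"turn":[-0.001, 0.0, -0.001]},
```

View pics/a1.png

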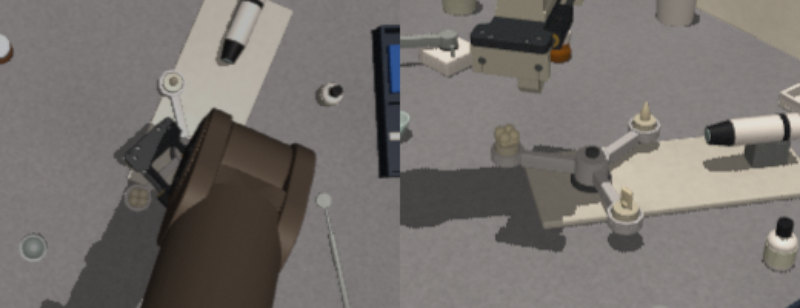

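Call:
jog_arm:
  commands:
    - {"translation": [0, 2, 40], "turn": [0, 0, 0]}
    - {"translation": [0, 2, 80], "turn": [0, 0, 0]}
    - {"translation": [0, 2, 110], "turn": [0, 0, 0]}
    - {"translation": [0, 2, 125], "turn": [0, 0, 0]}
    - {"translation": [0, 2, 125], "turn": [0, 0, 0]}

```text
clock: 3.75
position: [0.4607, -0.1275, 0.0217]
ee_rot: [-2.943, -1.09, 0.007]
force: [-0.0, -0.4, 1.1]
width: 0.006
```

Run:
```python
from h import *
print(arm.observe()['position'],arm.observe()['force'])
rel([(fing(C,130.5,.058,.045-.004*k,.024)[0],40.5) for k in (2,4,5)]+[(fing(C,th,.058,.025,.024)[0],th-90) for th in np.arange(126.5,80,-5)[:9]])
```

```text
[ 0.46066833 -0.12752697  0.02169809] [-0.03105248 -0.41107807  1.06057443]
{"translation":[7.2, 3.2, -2.3],"turn":[-0.004, 0.003, 0.003]},{"translation":[15.2, 3.2, -2.4],"turn":[-0.004, 0.003, 0.003]},{"translation":[19.2, 3.2, -2.4],"turn":[-0.004, 0.003, 0.003]},{"translation":[23.3, 1.6, -2.4],"turn":[-0.004, 0.003, 0.073]},{"translation":[28.6, 0.0, -2.4],"turn":[-0.004, 0.003, 0.16]},{"translation":[34.0, -1.1, -2.4],"turn":[-0.004, 0.003, 0.247]},{"translation":[39.5, -1.7, -2.4],"turn":[-0.004, 0.004, 0.334]},{"translation":[45.0, -1.9, -2.4],"turn":[-0.004, 0.004, 0.422]},{"translation":[50.5, -1.6, -2.4],"turn":[-0.004, 0.004, 0.509]},{"translation":[55.9, -0.8, -2.5],"turn":[-0.003, 0.004, 0.596]},{"translation":[61.3, 0.5, -2.5],"turn":[-0.003, 0.004, 0.684]},{"translation":[66.5, 2.2, -2.5],"turn":[-0.003, 0.004, 0.771]},
```

Call:
jog_arm:
  commands:
    - {"translation": [7, 3, -2], "turn": [0, 0, 0.003]}
    - {"translation": [15, 3, -2], "turn": [0, 0, 0.003]}
    - {"translation": [19, 3, -2], "turn": [0, 0, 0.003]}
    - {"translation": [23.3, 1.6, -2], "turn": [0, 0, 0.073]}
    - {"translation": [28.6, 0, -2], "turn": [0, 0, 0.16]}
    - {"translation": [34, -1.1, -2], "turn": [0, 0, 0.247]}
    - {"translation": [39.5, -1.7, -2], "turn": [0, 0, 0.334]}
    - {"translation": [45, -1.9, -2], "turn": [0, 0, 0.422]}
    - {"translation": [50.5, -1.6, -2], "turn": [0, 0, 0.509]}
    - {"translation": [56, -0.8, -2], "turn": [0, 0, 0.596]}
    - {"translation": [61.3, 0.5, -2], "turn": [0, 0, 0.684]}
    - {"translation": [66.5, 2.2, -2], "turn": [0, 0, 0.771]}

```text
clock: 4.75
position: [0.516, -0.088, 0.0276]
ee_rot: [3.14, -0.106, 0.004]
force: [-1.9, -2.0, 1.9]
width: 0.004
```

Run:
```python
from h import *
o=arm.observe();print(o['position'],o['force'],o['joints'])
rel([(fing(C,th,.058,.025,.024)[0],th-90) for th in np.arange(81.5,20,-5)[:12]])
print([(x['at'],x['confidence']) for x in arm.landmark_of('side','molar')]) if arm.get_image('side') is not None else 0
cv2.imwrite('pics/a2.png',np.hstack([arm.get_image('top')[130:330,260:520],arm.get_image('side')[180:380,220:480]]))
```

```text
[ 0.51604235 -0.08802261  0.02761826] [-1.9015733  -1.99421818  1.94897705] [-0.43085111  0.62899289  0.71057566  2.06216394 -0.65440191  0.68265583
  0.64541395]
{"translation":[1.5, -3.9, 3.6],"turn":[-0.0, -0.002, 0.081]},{"translation":[6.8, -5.4, 3.6],"turn":[-0.0, -0.002, 0.168]},{"translation":[12.2, -6.5, 3.6],"turn":[-0.0, -0.002, 0.255]},{"translation":[17.7, -7.1, 3.7],"turn":[-0.0, -0.002, 0.343]},{"translation":[23.2, -7.2, 3.7],"turn":[-0.001, -0.002, 0.43]},{"translation":[28.7, -6.8, 3.7],"turn":[-0.001, -0.002, 0.517]},{"translation":[34.2, -6.0, 3.7],"turn":[-0.001, -0.002, 0.604]},{"translation":[39.5, -4.7, 3.7],"turn":[-0.001, -0.002, 0.692]},{"translation":[44.7, -2.9, 3.7],"turn":[-0.001, -0.002, 0.779]},{"translation":[49.8, -0.7, 3.7],"turn":[-0.001, -0.002, 0.866]},{"translation":[54.6, 2.0, 3.7],"turn":[-0.001, -0.002, 0.953]},{"translation":[59.2, 5.0, 3.8],"turn":[-0.001, -0.002, 1.041]},
[]
```

View pics/a2.png

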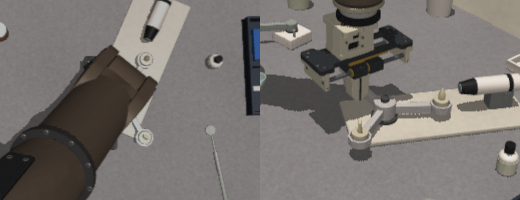

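Call:
jog_arm:
  commands:
    - {"translation": [2.5, -2, 2], "turn": [0, 0, 0.081]}
    - {"translation": [7, -4, 2], "turn": [0, 0, 0.168]}
    - {"translation": [12.2, -5.5, 2], "turn": [0, 0, 0.255]}
    - {"translation": [17.7, -6.5, 2], "turn": [0, 0, 0.343]}
    - {"translation": [23.2, -6.8, 2], "turn": [0, 0, 0.43]}
    - {"translation": [28.7, -6.6, 2], "turn": [0, 0, 0.517]}
    - {"translation": [34.2, -6, 2], "turn": [0, 0, 0.604]}
    - {"translation": [39.5, -4.7, 2], "turn": [0, 0, 0.692]}
    - {"translation": [44.7, -2.9, 2], "turn": [0, 0, 0.779]}
    - {"translation": [49.8, -0.7, 2], "turn": [0, 0, 0.866]}
    - {"translation": [54.6, 2, 2], "turn": [0, 0, 0.953]}
    - {"translation": [59.2, 5, 2], "turn": [0, 0, 1.041]}

```text
clock: 5.95
position: [0.5731, -0.0974, 0.0248]
ee_rot: [-2.672, 1.651, 0.001]
force: [-4.8, -0.2, 6.8]
width: 0.002
```

Run:
```python
from h import *
o=arm.observe();print(o['position'],o['force'],o['joints'],o['ee_rot'])
rel([(fing(C,th,.058,.025,.024)[0],th-90) for th in np.arange(21.5,-30,-5)[:10]])
for c in('top','side'):
    arm.get_image(c)
    for q,z in(('molar',.034),('canine',.034),('incisor',.034)):
        for x in arm.landmark_of(c,q)[:2]:
            d=atz(c,x['at'],z)[:2]-C; print(c,q,round(x['confidence'],2),np.hypot(*d).round(3),np.degrees(np.arctan2(d[1],d[0])).round(1))
```

```text
[ 0.57307751 -0.09737981  0.02483262] [-4.81717287 -0.24665158  6.78159048] [-0.53691923  0.82150518  0.97377184  1.92765442 -0.8863734   0.89846744
 -0.20506707] [-2.67204845e+00  1.65108733e+00  1.39850959e-03]
{"translation":[5.6, -3.6, 0.8],"turn":[0.0, 0.001, 0.089]},{"translation":[10.9, -5.1, 0.8],"turn":[0.0, 0.001, 0.176]},{"translation":[16.3, -6.1, 0.8],"turn":[0.0, 0.001, 0.263]},{"translation":[21.8, -6.7, 0.8],"turn":[0.0, 0.001, 0.35]},{"translation":[27.3, -6.7, 0.8],"turn":[0.0, 0.001, 0.438]},{"translation":[32.8, -6.3, 0.8],"turn":[0.0, 0.001, 0.525]},{"translation":[38.2, -5.4, 0.8],"turn":[0.0, 0.001, 0.612]},{"translation":[43.6, -4.1, 0.8],"turn":[0.0, 0.001, 0.699]},{"translation":[48.8, -2.3, 0.8],"turn":[0.0, 0.001, 0.787]},{"translation":[53.8, -0.0, 0.8],"turn":[0.0, 0.001, 0.874]},
top incisor 0.68 0.103 145.4
top incisor 0.27 0.345 86.6
side molar 0.47 0.094 26.0
side canine 0.58 0.102 -94.8
side incisor 0.59 0.098 149.9
```

Call:
jog_arm:
  commands:
    - {"translation": [5.6, -3, 0.8], "turn": [0, 0, 0.089]}
    - {"translation": [10.9, -4.5, 0.8], "turn": [0, 0, 0.176]}
    - {"translation": [16.3, -5.5, 0.8], "turn": [0, 0, 0.263]}
    - {"translation": [21.8, -6.3, 0.8], "turn": [0, 0, 0.35]}
    - {"translation": [27.3, -6.5, 0.8], "turn": [0, 0, 0.438]}
    - {"translation": [32.8, -6.3, 0.8], "turn": [0, 0, 0.525]}
    - {"translation": [38.2, -5.4, 0.8], "turn": [0, 0, 0.612]}
    - {"translation": [38.2, -5.4, 0.8], "turn": [0, 0, 0.612]}
    - {"translation": [38.2, -5.4, 0.8], "turn": [0, 0, 0.612]}

```text
clock: 7.1
position: [0.5954, -0.129, 0.0232]
ee_rot: [2.057, -2.374, 0.0]
force: [-0.1, 0.4, -1.3]
width: 0.008
```

```bash
cat > m.py <<'E'
from h import *
o=arm.observe();print(o['position'],o['force'],o['ee_rot'],o['clock'])
for c in('top','side'):
    arm.get_image(c)
    for q,z in(('molar',.034),('canine',.034),('incisor',.034),('lamp_spot',.056),('carousel',0)):
        for x in arm.landmark_of(c,q)[:2]:
            p=atz(c,x['at'],z)[:2];d=p-C; print(c,q,round(x['confidence'],2),p.round(4),np.hypot(*d).round(3),np.degrees(np.arctan2(d[1],d[0])).round(1))
cv2.imwrite('pics/m%d.png'%(o['clock']*100),np.hstack([arm.get_image('top')[110:310,280:500],arm.get_image('side')[180:380,240:500]]).repeat(2,0).repeat(2,1)[:, :960][:,:])
E
python3 m.py
python3 - <<'E'
from h import *
rel([(fing(C,th,.058,.025,.024)[0],th-90) for th in np.arange(-10,-30,-3)])
E
```

```text
[ 0.59539502 -0.12902448  0.02316973] [-0.06446022  0.42305528 -1.3002871 ] [ 2.05656299e+00 -2.37435599e+00  1.64138589e-04] 7.1
top canine 0.7 [ 0.4672 -0.2251] 0.104 -129.9
top incisor 0.49 [ 0.4926 -0.0556] 0.099 114.8
top carousel 0.79 [ 0.5338 -0.1489] 0.004 -93.6
side canine 0.8 [ 0.4687 -0.2248] 0.103 -129.4
side incisor 0.75 [ 0.4992 -0.0536] 0.098 110.8
side incisor 0.15 [ 0.5054 -0.1773] 0.043 -131.7
side lamp_spot 0.63 [ 0.6248 -0.1909] 0.102 -26.7
side carousel 0.96 [ 0.5358 -0.1388] 0.007 74.7
side carousel 0.57 [0.3911 0.0756] 0.263 122.9
{"translation":[1.8, -0.2, -0.7],"turn":[-0.0, 0.0, 0.028]},{"translation":[4.9, -1.3, -0.7],"turn":[-0.0, 0.0, 0.081]},{"translation":[8.1, -2.3, -0.7],"turn":[-0.0, 0.0, 0.133]},{"translation":[11.3, -3.1, -0.7],"turn":[-0.0, 0.0, 0.185]},{"translation":[14.5, -3.8, -0.7],"turn":[0.0, 0.0, 0.238]},{"translation":[17.8, -4.2, -0.7],"turn":[0.0, 0.0, 0.29]},{"translation":[21.1, -4.5, -0.7],"turn":[0.0, 0.0, 0.342]},
```

Run:
```python
from h import *
im=cv2.imread('pics/top0.png').astype(int); 
m=((im.min(2)>140)&(im[:,:,2]>im[:,:,0])).astype(np.uint8); z=np.zeros_like(m); z[105:280,335:460]=m[105:280,335:460]
z=cv2.morphologyEx(z,cv2.MORPH_CLOSE,np.ones((15,15)))
n,l,s,_=cv2.connectedComponentsWithStats(z);k=1+s[1:,4].argmax()
c=max(cv2.findContours((l==k).astype(np.uint8),0,1)[0],key=cv2.contourArea)
W=np.array([atz('top',p,.01)[:2] for p in cv2.convexHull(c)[:,0]],np.float32)
r=cv2.minAreaRect(W);B=cv2.boxPoints(r);print(r,B)
e=sorted([(np.linalg.norm(B[i]-B[i-1]),np.degrees(np.arctan2(*(B[i]-B[i-1])[::-1]))) for i in range(4)]);print(e)
for p,zz in(((408,168),.056),((426,126),.056)): print(atz('top',p,zz)[:2])
```

```text
((0.6178072094917297, -0.1827620416879654), (0.19990436732769012, 0.3476065397262573), 79.69807434082031) [[ 0.42893085 -0.25002074]
 [ 0.7709336  -0.31218505]
 [ 0.80668354 -0.11550334]
 [ 0.4646808  -0.05333903]]
[(np.float32(0.19990435), np.float32(-100.301926)), (np.float32(0.19990435), np.float32(79.69808)), (np.float32(0.3476065), np.float32(169.69806)), (np.float32(0.34760654), np.float32(-10.301925))]
[ 0.66297798 -0.20363237]
[ 0.75603141 -0.24712662]
```

Call:
jog_arm:
  commands:
    - {"translation": [1.8, -0.2, -0.7], "turn": [0, 0, 0.028]}
    - {"translation": [4.9, -1.3, -0.7], "turn": [0, 0, 0.081]}
    - {"translation": [8.1, -2.3, -0.7], "turn": [0, 0, 0.133]}
    - {"translation": [11.3, -3.1, -0.7], "turn": [0, 0, 0.185]}
    - {"translation": [14, -3.7, -0.7], "turn": [0, 0, 0.23]}
    - {"translation": [14, -3.7, -0.7], "turn": [0, 0, 0.23]}
    - {"translation": [-20, -3.7, -0.7], "turn": [0, 0, 0.23]}
    - {"translation": [-20, -3.7, -0.7], "turn": [0, 0, 0.23]}
    - {"translation": [-20, -3.7, -40], "turn": [0, 0, 0.23]}
    - {"translation": [-20, -3.7, -80], "turn": [0, 0, 0.23]}
    - {"translation": [-60, -3.7, -120], "turn": [0, 0, 0.23]}
    - {"translation": [-100, -3.7, -120], "turn": [0, 0, 0.23]}

```text
clock: 8.8
position: [0.6135, -0.0453, 0.1471]
ee_rot: [-1.755, 2.601, -0.011]
force: [0.9, 0.0, -0.6]
width: 0.005
```

```bash
python3 m.py; ls pics
```

```text
[ 0.61353617 -0.04534176  0.14708782] [ 0.93851128  0.01924649 -0.57768991] [-1.75516779  2.60094306 -0.01078732] 8.8
top molar 0.45 [ 0.6337 -0.172 ] 0.103 -15.0
top canine 0.72 [ 0.4543 -0.2109] 0.103 -140.5
top incisor 0.57 [ 0.5184 -0.0431] 0.103 98.7
top incisor 0.24 [0.4042 0.0848] 0.264 119.4
top lamp_spot 0.77 [ 0.6266 -0.1853] 0.101 -23.4
top carousel 0.55 [ 0.5341 -0.1443] 0.001 83.1
side molar 0.56 [ 0.6214 -0.1795] 0.094 -21.4
side canine 0.53 [ 0.4563 -0.2082] 0.1 -141.0
side incisor 0.57 [ 0.5216 -0.0545] 0.092 97.8
side lamp_spot 0.69 [ 0.6302 -0.1828] 0.103 -21.3
side carousel 0.82 [ 0.5309 -0.1408] 0.005 124.0
side carousel 0.67 [0.5035 0.3197] 0.466 93.8
a1.png
a2.png
m710.png
m880.png
side0.png
top0.png
```

Run:
```python
from h import *
im=cv2.resize(arm.get_image('top')[110:280,325:485],None,fx=3.5,fy=3.5,interpolation=cv2.INTER_CUBIC); 
i=arm.camera_info('top');f=240/np.tan(np.radians(i['vertical_fov'])/2);R=cv2.Rodrigues(i['rotation'])[0]
def proj(p):
    q=R.T@(np.array(p)-i['eye']);return int(3.5*(i['cx']+f*q[0]/-q[2]-325)),int(3.5*(i['cy']-f*q[1]/-q[2]-110))
for a in (-24.5,):
    u=np.array([np.cos(np.radians(a)),np.sin(np.radians(a))]);n=np.array([-u[1],u[0]])
    for s in(-.065,.065): cv2.line(im,proj((*(C-.07*u+s*n),.01)),proj((*(C+.26*u+s*n),.01)),(0,0,255),1)
    cv2.line(im,proj((*C,.056)),proj((*(C+.24*u),.056)),(0,0,255),1)
    cv2.circle(im,proj((*(C+.1*u),.056)),4,(255,0,0),1)
cv2.imwrite('pics/v.png',im)
```

```text
(no output)
```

View pics/v.png

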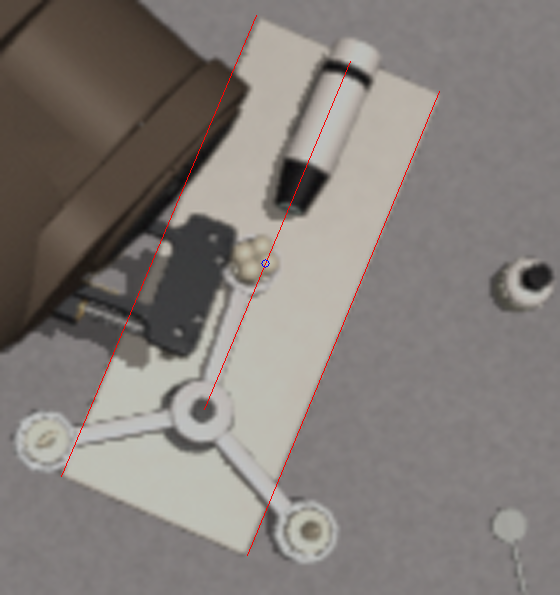

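Run:
```python
from h import *
g=lambda th,off,z:(fing(C,th,.058,off,z)[0],th-90)
rel([g(-21,.045,.12),g(-21,.045,.06),g(-21,.045,.024),g(-21,.032,.024),g(-21,.028,.024),g(-22,.025,.024),g(-24,.025,.024),g(-25.3,.025,.024),g(-25.3,.055,.024),g(-25.3,.055,.13)])
```

```text
{"translation":[80.6, -23.3, 21.2],"turn":[0.0, -0.0, -0.01]},{"translation":[80.6, -23.3, 81.2],"turn":[0.0, -0.0, -0.01]},{"translation":[80.6, -23.3, 117.2],"turn":[0.0, -0.0, -0.01]},{"translation":[93.6, -23.4, 117.2],"turn":[0.0, -0.0, -0.01]},{"translation":[97.6, -23.5, 117.2],"turn":[0.0, -0.0, -0.01]},{"translation":[101.6, -24.0, 117.2],"turn":[0.0, -0.0, 0.007]},{"translation":[103.7, -24.8, 117.2],"turn":[0.0, -0.0, 0.042]},{"translation":[105.0, -25.3, 117.2],"turn":[0.0, -0.0, 0.065]},{"translation":[75.1, -27.2, 117.2],"turn":[0.0, -0.0, 0.065]},{"translation":[75.1, -27.2, 11.2],"turn":[0.0, -0.0, 0.065]},
```

Call:
jog_arm:
  commands:
    - {"translation": [41, -12, 10], "turn": [0, 0, 0]}
    - {"translation": [81, -23.3, 21], "turn": [0, 0, 0]}
    - {"translation": [81, -23.3, 21], "turn": [0, 0, 0]}
    - {"translation": [81, -23.3, 60], "turn": [0, 0, 0]}
    - {"translation": [81, -23.3, 95], "turn": [0, 0, 0]}
    - {"translation": [81, -23.3, 117], "turn": [0, 0, 0]}
    - {"translation": [81, -23.3, 117], "turn": [0, 0, 0]}

```text
clock: 10.13
position: [0.6017, -0.1229, 0.0199]
ee_rot: [1.764, -2.595, -0.008]
force: [-1.0, -0.5, -0.4]
width: 0.005
```

Run:
```python
from h import *
print(arm.observe()['position'])
g=lambda th,off,z:(fing(C,th,.058,off,z)[0],th-90)
rel([g(-21,.032,.024),g(-21,.028,.024),g(-22,.025,.024),g(-24,.025,.024),g(-25.3,.025,.024),g(-25.3,.055,.024),g(-25.3,.055,.13)])
```

```text
[ 0.60165079 -0.12286127  0.01989206]
{"translation":[13.2, -3.0, -4.1],"turn":[0.007, -0.001, -0.01]},{"translation":[17.2, -3.0, -4.1],"turn":[0.007, -0.001, -0.01]},{"translation":[21.2, -3.5, -4.1],"turn":[0.007, -0.001, 0.007]},{"translation":[23.2, -4.3, -4.1],"turn":[0.007, -0.001, 0.042]},{"translation":[24.6, -4.8, -4.1],"turn":[0.007, -0.001, 0.065]},{"translation":[-5.4, -6.8, -4.2],"turn":[0.007, -0.001, 0.065]},{"translation":[-5.3, -6.1, -110.2],"turn":[0.007, -0.001, 0.065]},
```

Call:
jog_arm:
  commands:
    - {"translation": [13, -2, -2], "turn": [0, 0, -0.01]}
    - {"translation": [17.2, -2.5, -2], "turn": [0, 0, -0.01]}
    - {"translation": [21.2, -3, -2], "turn": [0, 0, 0.007]}
    - {"translation": [23.2, -4, -2], "turn": [0, 0, 0.042]}
    - {"translation": [24.6, -4.5, -2], "turn": [0, 0, 0.065]}
    - {"translation": [24.6, -4.5, -2], "turn": [0, 0, 0.065]}
    - {"translation": [24.6, -4.5, -2], "turn": [0, 0, 0.065]}
    - {"translation": [5, -5, -2], "turn": [0, 0, 0.065]}
    - {"translation": [-8, -5, -2], "turn": [0, 0, 0.065]}
    - {"translation": [-10, -5, -40], "turn": [0, 0, 0.065]}
    - {"translation": [-10, -5, -80], "turn": [0, 0, 0.065]}
    - {"translation": [-10, -5, -120], "turn": [0, 0, 0.065]}

```text
clock: 11.13
position: [0.6123, -0.1152, 0.1449]
ee_rot: [1.683, -2.65, -0.001]
force: [0.8, -0.7, 0.8]
width: 0.003
```

Run:
```python
from h import *
B=np.array([.555,.2034])
print(arm.observe()['position'])
# lever at ~151 deg; finger on its CW side, face radial
rel([((.45,.05,.16),60),((.46,.30,.16),60)])
```

```text
[ 0.61226092 -0.11515737  0.14489663]
{"translation":[-80.5, 217.1, -14.8],"turn":[0.002, 0.003, -3.057]},{"translation":[-311.0, 314.3, -14.9],"turn":[0.002, 0.003, -3.057]},
```

```bash
cat >> h.py <<'E'
B=np.array([.555,.2034])
L=lambda th,off,z:(fing(B,th,.064,off,z)[0],th-180)
E
python3 - <<'E'
from h import *
rel([L(150.7,-.045,.15)])
arm.get_image('top');arm.get_image('side')
for c in('top','side'):
    for q,z in(('switch_tip',.047),('molar',.034),('canine',.034),('incisor',.034)):
        for x in arm.landmark_of(c,q)[:1]: d=atz(c,x['at'],z)[:2]-(B if q=='switch_tip' else C);print(c,q,x['confidence'],np.hypot(*d),np.degrees(np.arctan2(d[1],d[0])))
E
```

```text
{"translation":[-313.5, 247.8, -5.1],"turn":[0.003, 0.0, -1.498]},
top molar 0.48 0.09727840178291498 -17.403904504348105
top canine 0.44 0.09582656162927018 -143.93604307954564
top incisor 0.46 0.1074997208523601 98.87514261385651
side switch_tip 0.87 0.09737011276060152 153.46400302855955
side molar 0.78 0.10013773172288154 -21.53196051666578
side canine 0.55 0.10313381406911067 -141.51400693698633
side incisor 0.48 0.09809819440390989 95.42111384294029
```

Call:
jog_arm:
  commands:
    - {"translation": [-313, 248, -10], "turn": [0, 0, -1.498]}
    - {"translation": [-313, 248, -10], "turn": [0, 0, -1.498]}
    - {"translation": [-313, 248, -10], "turn": [0, 0, -1.498]}
    - {"translation": [-313, 248, -10], "turn": [0, 0, -1.498]}
    - {"translation": [-313, 248, -10], "turn": [0, 0, -1.498]}
    - {"translation": [-313, 248, -10], "turn": [0, 0, -1.498]}
    - {"translation": [-313, 248, -10], "turn": [0, 0, -1.498]}
    - {"translation": [-313, 248, -10], "turn": [0, 0, -1.498]}
    - {"translation": [-313, 248, -10], "turn": [0, 0, -1.498]}
    - {"translation": [-313, 248, -10], "turn": [0, 0, -1.498]}
    - {"translation": [-313, 248, -10], "turn": [0, 0, -1.498]}
    - {"translation": [-313, 248, -10], "turn": [0, 0, -1.498]}

```text
clock: 12.63
position: [0.5208, 0.2749, 0.1534]
ee_rot: [3.042, -0.782, -0.001]
force: [-0.4, -1.6, 0.3]
width: 0.006
```

Run:
```python
from h import *
im=cv2.resize(arm.get_image('top')[110:280,325:485],None,fx=3.5,fy=3.5,interpolation=cv2.INTER_CUBIC); 
i=arm.camera_info('top');f=240/np.tan(np.radians(i['vertical_fov'])/2);R=cv2.Rodrigues(i['rotation'])[0]
def proj(p):
    q=R.T@(np.array(p)-i['eye']);return int(3.5*(i['cx']+f*q[0]/-q[2]-325)),int(3.5*(i['cy']-f*q[1]/-q[2]-110))
a=-24.5;u=np.array([np.cos(np.radians(a)),np.sin(np.radians(a))])
cv2.line(im,proj((*C,.056)),proj((*(C+.24*u),.056)),(0,0,255),1)
cv2.circle(im,proj((*(C+.1*u),.056)),4,(255,0,0),1)
cv2.imwrite('pics/v2.png',im)
print(arm.observe()['position'],arm.observe()['joints']); rel([L(150.7,-.045,.15),L(150.7,-.045,.036)])
for q in('molar','canine','incisor'):
    for x in arm.landmark_of('top',q)[:1]: d=atz('top',x['at'],.034)[:2]-C;print(q,x['confidence'],np.hypot(*d),np.degrees(np.arctan2(d[1],d[0])))
```

```text
[0.5214517  0.27320575 0.15384186] [-1.214754    0.61174532  0.99057418  1.80525178 -0.585426    1.05165376
 -0.49827996]
{"translation":[-0.6, -0.6, 3.8],"turn":[0.001, -0.0, 0.014]},{"translation":[-0.6, -0.6, 117.8],"turn":[0.001, -0.0, 0.014]},
molar 0.56 0.09802801805863912 -17.01384726476918
canine 0.56 0.09965273785755288 -140.57512332397877
incisor 0.58 0.10756229597698892 94.08591803895376
```

View pics/v2.png

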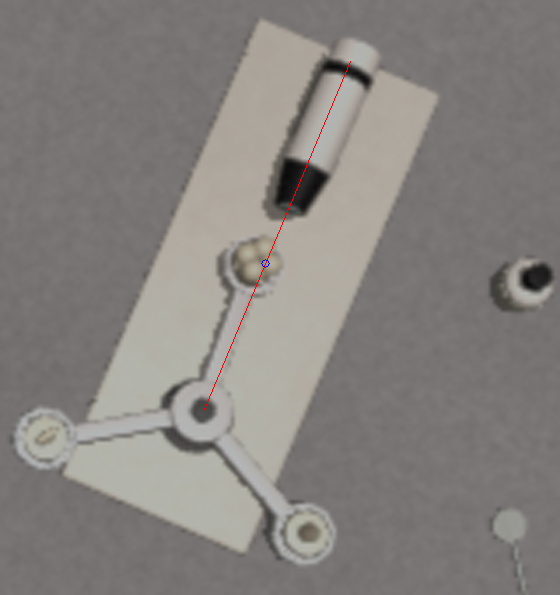

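Run:
```python
from h import *
P=np.array([atz('top',(325+x/3.5,110+y/3.5),.04)[:2] for x,y in((250,266),(45,438),(304,532))])
print(P.mean(0))
for c in(C,P.mean(0)):
    for p,o in zip(P,(0,-120,120)): d=p-c; print(np.hypot(*d),(np.degrees(np.arctan2(d[1],d[0]))+o))
print(atz('top',(325+200/3.5,110+410/3.5),.054))
```

```text
[ 0.53447525 -0.14394545]
0.09835951568047259 -20.128864411554716
0.10033936690152659 -22.099358976191695
0.0986344399403568 -21.445669894744753
0.09838991121228191 -20.96475630542679
0.0990651760330868 -21.719412293613004
0.09985324165616949 -21.00780936089282
[ 0.53411198 -0.14243528  0.054     ]
```

```bash
cat >> h.py <<'E'
C=np.array([.5343,-.1446])
g=lambda th,off,z:(fing(C,th,.058,off,z)[0],th-90)
E
python3 - <<'E'
from h import *
rel([g(-21,.045,.15)])
E
```

```text
{"translation":[267.9, 302.2, 4.0],"turn":[0.001, 0.0, 1.418]},
```

Call:
jog_arm:
  commands:
    - {"translation": [268, 302, 4], "turn": [0, 0, 1.418]}
    - {"translation": [268, 302, 4], "turn": [0, 0, 1.418]}
    - {"translation": [268, 302, 4], "turn": [0, 0, 1.418]}
    - {"translation": [268, 302, 4], "turn": [0, 0, 1.418]}
    - {"translation": [268, 302, 4], "turn": [0, 0, 1.418]}
    - {"translation": [268, 302, 4], "turn": [0, 0, 1.418]}
    - {"translation": [268, 302, 4], "turn": [0, 0, 1.418]}
    - {"translation": [268, 302, 4], "turn": [0, 0, 1.418]}
    - {"translation": [268, 302, 4], "turn": [0, 0, 1.418]}
    - {"translation": [268, 302, 4], "turn": [0, 0, 1.418]}
    - {"translation": [268, 302, 4], "turn": [0, 0, 1.418]}
    - {"translation": [268, 302, 4], "turn": [0, 0, 1.418]}

```text
clock: 13.83
position: [0.6064, -0.1261, 0.1501]
ee_rot: [1.764, -2.598, 0.002]
force: [-0.6, 0.5, -0.5]
width: 0.004
```

Call:
jog_arm:
  commands:
    - {"translation": [0, 0, 0], "turn": [0, 0, 0]}
    - {"translation": [0, 0, 0], "turn": [0, 0, 0]}

```text
clock: 14.0
position: [0.6067, -0.1228, 0.1499]
ee_rot: [1.784, -2.585, 0.0]
force: [-0.8, 1.2, -1.0]
width: 0.006
```

Run:
```python
from h import *
print(arm.observe()['position'])
rel([g(-21,.045,.024),g(-21,.03,.024)])
```

```text
[ 0.60669465 -0.12276226  0.14989963]
{"translation":[1.2, 1.7, 125.9],"turn":[0.0, -0.001, 0.004]},{"translation":[16.2, 1.8, 125.9],"turn":[0.0, -0.001, 0.004]},
```

Call:
jog_arm:
  commands:
    - {"translation": [1, 2, 40], "turn": [0, 0, 0]}
    - {"translation": [1, 2, 80], "turn": [0, 0, 0]}
    - {"translation": [1, 2, 110], "turn": [0, 0, 0]}
    - {"translation": [1, 2, 125], "turn": [0, 0, 0]}
    - {"translation": [1, 2, 125], "turn": [0, 0, 0]}
    - {"translation": [10, 2, 125], "turn": [0, 0, 0]}
    - {"translation": [16, 2, 125], "turn": [0, 0, 0]}
    - {"translation": [16, 2, 125], "turn": [0, 0, 0]}
    - {"translation": [16, 2, 125], "turn": [0, 0, 0]}

```text
clock: 14.75
position: [0.6, -0.1379, 0.0271]
ee_rot: [-1.783, 2.584, -0.003]
force: [0.3, 0.4, -0.6]
width: 0.001
```

Run:
```python
from h import *
print(arm.observe()['position'],arm.observe()['force'])
rel([g(-21,.03,.024),g(-21.5,.025,.024),g(-23,.025,.024),g(-25,.025,.024)])
```

```text
[ 0.60003204 -0.13793022  0.02711031] [ 0.33589021  0.41655575 -0.61463851]
{"translation":[-0.2, 1.0, 3.1],"turn":[-0.003, 0.0, 0.004]},{"translation":[5.3, 0.8, 3.1],"turn":[-0.003, 0.0, 0.013]},{"translation":[6.8, 0.2, 3.1],"turn":[-0.003, 0.001, 0.039]},{"translation":[8.9, -0.6, 3.1],"turn":[-0.003, 0.001, 0.074]},
```

Call:
jog_arm:
  commands:
    - {"translation": [3, 0.8, 2], "turn": [0, 0, 0.01]}
    - {"translation": [5.3, 0.8, 2], "turn": [0, 0, 0.013]}
    - {"translation": [6.8, 0.2, 2], "turn": [0, 0, 0.039]}
    - {"translation": [8.9, -0.6, 2], "turn": [0, 0, 0.074]}
    - {"translation": [8.9, -0.6, 2], "turn": [0, 0, 0.074]}
    - {"translation": [8.9, -0.6, 2], "turn": [0, 0, 0.074]}

```text
clock: 15.25
position: [0.5968, -0.1452, 0.0233]
ee_rot: [1.69, -2.648, 0.0]
force: [-0.4, 0.5, 0.9]
width: 0.004
```

```bash
cat > chk.py <<'E'
from h import *
import sys
print(arm.observe()['position'],arm.observe()['force'],arm.observe()['clock'])
im=cv2.resize(arm.get_image('top')[110:280,325:485],None,fx=3.5,fy=3.5,interpolation=cv2.INTER_CUBIC); 
i=arm.camera_info('top');f=240/np.tan(np.radians(i['vertical_fov'])/2);R=cv2.Rodrigues(i['rotation'])[0]
def proj(p):
    q=R.T@(np.array(p)-i['eye']);return int(3.5*(i['cx']+f*q[0]/-q[2]-325)),int(3.5*(i['cy']-f*q[1]/-q[2]-110))
for k in range(3):
    a=np.radians(-24.5+120*k);u=np.array([np.cos(a),np.sin(a)])
    if k==0: cv2.line(im,proj((*C,.056)),proj((*(C+.24*u),.056)),(0,0,255),1)
    cv2.polylines(im,[np.array([proj((*(C+.1*u+.019*np.array([np.cos(t),np.sin(t)])),.04)) for t in np.linspace(0,6.28,40)])],True,(0,200,0),1)
cv2.imwrite(sys.argv[1],im)
E
python3 chk.py pics/v3.png; python3 -c "
from h import *
rel([g(-25,.025,.024),g(-27,.025,.024)])"
```

```text
[ 0.59682911 -0.14518823  0.02325759] [-0.35120842  0.496138    0.86505762] 15.25
{"translation":[0.9, -1.1, -0.8],"turn":[0.0, -0.0, 0.002]},{"translation":[2.9, -1.9, -0.8],"turn":[-0.0, -0.0, 0.037]},
```

View pics/v3.png

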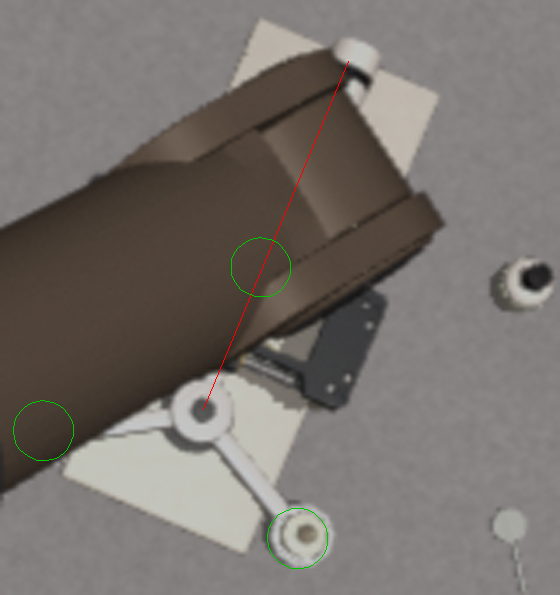

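Call:
jog_arm:
  commands:
    - {"translation": [1.5, -1.3, 0], "turn": [0, 0, 0.015]}
    - {"translation": [2.9, -1.9, 0], "turn": [0, 0, 0.037]}
    - {"translation": [3.3, -1.9, 0], "turn": [0, 0, 0.04]}
    - {"translation": [3.3, -1.9, 0], "turn": [0, 0, 0.04]}
    - {"translation": [3.3, -1.9, 0], "turn": [0, 0, 0.04]}
    - {"translation": [-15, -3, 0], "turn": [0, 0, 0.04]}
    - {"translation": [-28, -3, 0], "turn": [0, 0, 0.04]}
    - {"translation": [-28, -3, -40], "turn": [0, 0, 0.04]}
    - {"translation": [-28, -3, -80], "turn": [0, 0, 0.04]}
    - {"translation": [-70, -3, -120], "turn": [0, 0, 0.04]}
    - {"translation": [-110, -3, -130], "turn": [0, 0, 0.04]}
    - {"translation": [-150, -3, -130], "turn": [0, 0, 0.04]}

```text
clock: 16.3
position: [0.6596, -0.0218, 0.1565]
ee_rot: [-1.63, 2.68, -0.006]
force: [2.6, -1.0, -0.9]
width: 0.009
```

```bash
python3 chk.py pics/v4.png; python3 -c "
from h import *
rel([L(150.7,-.045,.15)])"
```

```text
[ 0.65958748 -0.02180711  0.15648922] [ 2.59534915 -0.99115589 -0.88937956] 16.3
{"translation":[-189.7, 254.3, 4.6],"turn":[-0.007, 0.003, -1.524]},
```

View pics/v4.png

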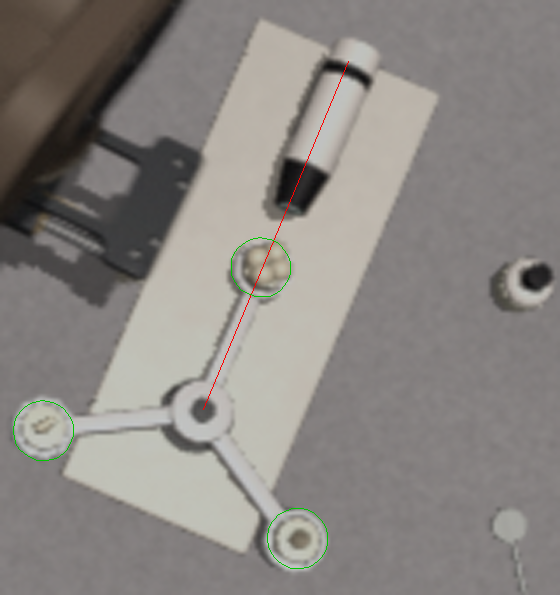

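The three seats now coincide with the predicted circles (molar seat at about (260,268), on the lamp axis). Next is the switch.

Call:
jog_arm:
  commands:
    - {"translation": [-190, 254, 4], "turn": [0, 0, -1.524]}
    - {"translation": [-190, 254, 4], "turn": [0, 0, -1.524]}
    - {"translation": [-190, 254, 4], "turn": [0, 0, -1.524]}
    - {"translation": [-190, 254, 4], "turn": [0, 0, -1.524]}
    - {"translation": [-190, 254, 4], "turn": [0, 0, -1.524]}
    - {"translation": [-190, 254, 4], "turn": [0, 0, -1.524]}
    - {"translation": [-190, 254, 4], "turn": [0, 0, -1.524]}
    - {"translation": [-190, 254, 4], "turn": [0, 0, -1.524]}
    - {"translation": [-190, 254, 4], "turn": [0, 0, -1.524]}
    - {"translation": [-190, 254, 4], "turn": [0, 0, -1.524]}
    - {"translation": [-190, 254, 4], "turn": [0, 0, -1.524]}
    - {"translation": [-190, 254, 4], "turn": [0, 0, -1.524]}

```text
clock: 17.35
position: [0.5186, 0.2646, 0.148]
ee_rot: [3.028, -0.835, 0.001]
force: [0.5, 0.9, 0.4]
width: 0.007
```

Call:
jog_arm:
  commands:
    - {"translation": [0, 0, 0], "turn": [0, 0, 0]}
    - {"translation": [0, 0, 0], "turn": [0, 0, 0]}
    - {"translation": [0, 0, 0], "turn": [0, 0, 0]}

```text
clock: 17.6
position: [0.5188, 0.264, 0.148]
ee_rot: [-3.023, 0.853, 0.0]
force: [-0.1, -0.6, -0.0]
width: 0.007
```

```bash
python3 -c "
from h import *
print(arm.observe()['position'],arm.observe()['ee_rot'])
rel([L(150.7,-.045,.036)])"
```

```text
[0.51881162 0.264047   0.14797236] [-3.02349296e+00  8.53099436e-01  1.02795028e-04]
{"translation":[-3.1, -9.7, 112.0],"turn":[-0.0, 0.0, -0.039]},
```

Call:
jog_arm:
  commands:
    - {"translation": [-3, -10, 30], "turn": [0, 0, -0.039]}
    - {"translation": [-3, -10, 65], "turn": [0, 0, -0.039]}
    - {"translation": [-3, -10, 95], "turn": [0, 0, -0.039]}
    - {"translation": [-3, -10, 112], "turn": [0, 0, -0.039]}
    - {"translation": [-3, -10, 112], "turn": [0, 0, -0.039]}
    - {"translation": [-3, -10, 112], "turn": [0, 0, -0.039]}

```text
clock: 18.1
position: [0.5213, 0.2735, 0.0356]
ee_rot: [3.038, -0.791, -0.001]
force: [0.2, 0.4, 0.9]
width: 0.01
```

```bash
python3 -c "
from h import *
print(arm.observe()['position'],arm.observe()['ee_rot'],arm.observe()['force'])
rel([L(150.7,-.035,.036),L(150.7,-.025,.036),L(150.7,-.016,.036)]+[L(t,-.0145,.036) for t in np.arange(155,200,5)])"
```

```text
[0.52128704 0.27351752 0.03560738] [ 3.03839498e+00 -7.91163890e-01 -9.08489182e-04] [0.17785507 0.41485542 0.87914193]
{"translation":[-0.3, 9.6, -0.4],"turn":[0.002, 0.0, 0.002]},{"translation":[-0.3, 19.6, -0.4],"turn":[0.002, 0.0, 0.002]},{"translation":[-0.3, 28.6, -0.3],"turn":[0.002, 0.0, 0.002]},{"translation":[-1.3, 35.0, -0.3],"turn":[0.002, 0.0, -0.073]},{"translation":[-1.9, 40.7, -0.3],"turn":[0.002, 0.0, -0.16]},{"translation":[-2.0, 46.4, -0.3],"turn":[0.002, 0.0, -0.248]},{"translation":[-1.6, 52.1, -0.3],"turn":[0.002, 0.0, -0.335]},{"translation":[-0.7, 57.8, -0.3],"turn":[0.002, 0.0, -0.422]},{"translation":[0.7, 63.3, -0.3],"turn":[0.002, 0.001, -0.509]},{"translation":[2.5, 68.7, -0.3],"turn":[0.002, 0.001, -0.597]},{"translation":[4.9, 74.0, -0.2],"turn":[0.002, 0.001, -0.684]},{"translation":[7.6, 79.0, -0.2],"turn":[0.002, 0.001, -0.771]},
```

Call:
jog_arm:
  commands:
    - {"translation": [0, 9.6, 0], "turn": [0, 0, 0]}
    - {"translation": [0, 19.6, 0], "turn": [0, 0, 0]}
    - {"translation": [0, 28.6, 0], "turn": [0, 0, 0]}
    - {"translation": [-1.3, 35, 0], "turn": [0, 0, -0.073]}
    - {"translation": [-1.9, 40.7, 0], "turn": [0, 0, -0.16]}
    - {"translation": [-2, 46.4, 0], "turn": [0, 0, -0.248]}
    - {"translation": [-1.6, 52, 0], "turn": [0, 0, -0.335]}
    - {"translation": [-0.7, 57.8, 0], "turn": [0, 0, -0.422]}
    - {"translation": [0.7, 63.3, 0], "turn": [0, 0, -0.509]}
    - {"translation": [2.5, 68.7, 0], "turn": [0, 0, -0.597]}
    - {"translation": [5, 74, 0], "turn": [0, 0, -0.684]}
    - {"translation": [7.6, 79, 0], "turn": [0, 0, -0.771]}

```text
clock: 19.1
position: [0.4901, 0.201, 0.0373]
ee_rot: [-3.112, -0.419, -0.004]
force: [1.9, 2.9, -0.6]
width: 0.005
```

```bash
python3 -c "
from h import *
print(arm.observe()['position'],arm.observe()['ee_rot'],arm.observe()['force'])
rel([L(t,-.0145,.036) for t in np.arange(200,240,4)])
arm.get_image('side');arm.get_image('top')
for c in('side','top'):
  for x in arm.landmark_of(c,'switch_tip')[:2]: d=atz(c,x['at'],.047)[:2]-B;print(x['confidence'],np.hypot(*d),np.degrees(np.arctan2(d[1],d[0])))"
```

```text
[0.49008882 0.2009802  0.03729721] [-3.11211257 -0.4190381  -0.0035229 ] [ 1.90013934  2.88416109 -0.60201278]
{"translation":[-1.7, 5.6, 1.3],"turn":[-0.001, -0.002, -0.081]},{"translation":[-2.2, 10.1, 1.3],"turn":[-0.001, -0.002, -0.151]},{"translation":[-2.4, 14.7, 1.3],"turn":[-0.001, -0.003, -0.221]},{"translation":[-2.2, 19.3, 1.3],"turn":[-0.001, -0.003, -0.291]},{"translation":[-1.8, 23.9, 1.3],"turn":[-0.001, -0.003, -0.361]},{"translation":[-1.0, 28.4, 1.3],"turn":[-0.001, -0.003, -0.43]},{"translation":[0.1, 32.8, 1.3],"turn":[-0.0, -0.003, -0.5]},{"translation":[1.5, 37.2, 1.3],"turn":[-0.0, -0.003, -0.57]},{"translation":[3.2, 41.4, 1.3],"turn":[-0.0, -0.003, -0.64]},{"translation":[5.2, 45.5, 1.3],"turn":[-0.0, -0.003, -0.71]},
0.83 0.09537693143428375 -162.66552736171292
0.69 0.3955068103963669 -98.80178639213865
```

Call:
jog_arm:
  commands:
    - {"translation": [-1.7, 5.6, 1], "turn": [0, 0, -0.081]}
    - {"translation": [-2.2, 10, 1], "turn": [0, 0, -0.151]}
    - {"translation": [-2.4, 14.7, 1], "turn": [0, 0, -0.221]}
    - {"translation": [-2.2, 19.3, 1], "turn": [0, 0, -0.291]}
    - {"translation": [-1.8, 23.9, 1], "turn": [0, 0, -0.361]}
    - {"translation": [-1, 28.4, 1], "turn": [0, 0, -0.43]}
    - {"translation": [0, 32.8, 1], "turn": [0, 0, -0.5]}
    - {"translation": [1.5, 37, 1], "turn": [0, 0, -0.57]}
    - {"translation": [1.5, 37, 1], "turn": [0, 0, -0.57]}
    - {"translation": [1.5, 37, 1], "turn": [0, 0, -0.57]}

```text
clock: 20.13
position: [0.5007, 0.166, 0.0351]
ee_rot: [-2.875, -1.266, 0.0]
force: [-0.3, 0.8, 0.9]
width: 0.006
```

```bash
cat > s.py <<'E'
from h import *
print(arm.observe()['position'],arm.observe()['ee_rot'],arm.observe()['force'],arm.observe()['clock'])
rel([L(t,-.0145,.036) for t in np.arange(228,240,2)])
arm.get_image('side');arm.get_image('top')
for c in('side','top'):
  for x in arm.landmark_of(c,'switch_tip')[:2]: d=atz(c,x['at'],.047)[:2]-B;print(c,x['confidence'],np.hypot(*d),np.degrees(np.arctan2(d[1],d[0]))%360)
E
python3 s.py
```

```text
[0.50072709 0.16604222 0.03511109] [-2.87490732e+00 -1.26628628e+00  1.50387557e-04] [-0.34684389  0.79201083  0.89630526] 20.1333
{"translation":[0.1, 0.8, -0.9],"turn":[-0.0, 0.0, -0.008]},{"translation":[-0.4, 3.1, -0.9],"turn":[-0.0, 0.0, -0.043]},{"translation":[-0.7, 5.3, -0.9],"turn":[-0.0, 0.0, -0.078]},{"translation":[-1.0, 7.6, -0.9],"turn":[-0.0, 0.0, -0.113]},{"translation":[-1.2, 9.9, -0.9],"turn":[-0.0, 0.0, -0.148]},{"translation":[-1.4, 12.2, -0.9],"turn":[-0.0, 0.0, -0.183]},
```

Call:
jog_arm:
  commands:
    - {"translation": [-0.4, 3, 0], "turn": [0, 0, -0.043]}
    - {"translation": [-0.7, 5.3, 0], "turn": [0, 0, -0.078]}
    - {"translation": [-1, 7.6, 0], "turn": [0, 0, -0.113]}
    - {"translation": [-1, 7.6, 0], "turn": [0, 0, -0.113]}
    - {"translation": [-1, 7.6, 0], "turn": [0, 0, -0.113]}

```text
clock: 20.75
position: [0.5006, 0.1646, 0.0346]
ee_rot: [-2.787, -1.433, 0.009]
force: [-14.9, 13.6, 12.1]
width: 0.006
```

```bash
python3 s.py
```

```text
[0.50063594 0.16455922 0.03463219] [-2.78699113 -1.43323036  0.00941437] [-14.87738026  13.61813923  12.0866365 ] 20.75
{"translation":[1.2, 0.0, -1.4],"turn":[-0.009, 0.002, 0.112]},{"translation":[0.5, 2.2, -1.4],"turn":[-0.009, 0.002, 0.077]},{"translation":[-0.1, 4.4, -1.4],"turn":[-0.01, 0.002, 0.042]},{"translation":[-0.7, 6.6, -1.4],"turn":[-0.01, 0.002, 0.007]},{"translation":[-1.2, 8.9, -1.5],"turn":[-0.01, 0.002, -0.027]},{"translation":[-1.6, 11.1, -1.5],"turn":[-0.01, 0.002, -0.062]},
side 0.71 0.5845611691842019 271.54710598293667
side 0.69 0.101885061395294 229.9713164341086
top 0.22 0.38442849442281807 280.1240062923804
```

Call:
jog_arm:
  commands:
    - {"translation": [0, -10, -1], "turn": [0, 0, 0]}
    - {"translation": [0, -30, -1], "turn": [0, 0, 0]}
    - {"translation": [0, -40, -2], "turn": [0, 0, 0]}
    - {"translation": [0, -40, -40], "turn": [0, 0, 0]}
    - {"translation": [0, -40, -80], "turn": [0, 0, 0]}
    - {"translation": [0, -70, -120], "turn": [0, 0, 0]}
    - {"translation": [0, -110, -130], "turn": [0, 0, 0]}
    - {"translation": [0, -150, -130], "turn": [0, 0, 0]}
    - {"translation": [0, -150, -130], "turn": [0, 0, 0]}
    - {"translation": [0, -150, -130], "turn": [0, 0, 0]}
    - {"translation": [0, -150, -130], "turn": [0, 0, 0]}

```text
clock: 21.87
position: [0.384, 0.248, 0.1651]
ee_rot: [2.795, 1.434, 0.001]
force: [0.3, 0.1, -0.3]
width: 0.011
```

```bash
python3 s.py
python3 - <<'E'
from h import *
t=arm.get_image('top')
cv2.imwrite('pics/f.png',cv2.resize(t[110:320,140:500],(800,467),interpolation=cv2.INTER_CUBIC))
E
```

```text
[0.38395692 0.24795134 0.16513456] [2.79522331e+00 1.43393370e+00 5.39298006e-04] [ 0.30490496  0.05931232 -0.27966144] 21.8667
{"translation":[1.5, 143.4, 129.2],"turn":[0.0, -0.0, 0.11]},{"translation":[0.8, 145.6, 129.2],"turn":[0.0, -0.0, 0.075]},{"translation":[0.2, 147.8, 129.2],"turn":[0.0, -0.0, 0.04]},{"translation":[-0.4, 150.0, 129.2],"turn":[0.0, -0.0, 0.006]},{"translation":[-0.8, 152.3, 129.2],"turn":[0.0, -0.0, -0.029]},{"translation":[-1.2, 154.5, 129.2],"turn":[0.0, -0.0, -0.064]},
side 0.54 0.1042883199620505 228.04640066448013
top 0.65 0.09620372147798088 229.08859994242457
```

View pics/f.png

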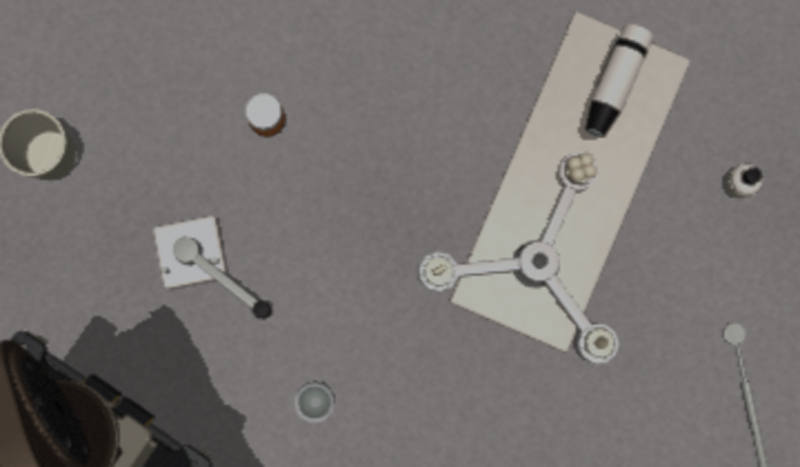

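```bash
python3 -c "
from h import *
print(arm.sign_off())"
```

```text
the job is handed in; nothing more can be done
None
```

The molar now stands in front of the lamp and the switch lever has been pushed to its stop. I handed the job in at about 22 s of the 64 s allowed; the sign-off reports no verdict.

- **Carousel:** I turned it about 155° clockwise with the shut fingertip. The first push and a second one left it about 3–4° short, so I went back and pushed again. The last overlay showed all three seats on their predicted circles, with the molar on the lamp axis to within about 2 mm.
- **Switch:** I pushed the lever anticlockwise until it stopped moving, with about 20 N pushing back, then backed off. The final images put it at about 228–231° in the world frame. I expected the stop at about 231°, and the pass threshold is about 225°.
- **Other things:** The final top view shows the teeth seated, and the cup, jar, vial, dish and mirror appear unmoved. I judged the bystanders by eye and did not measure them. The arm was clear of everything at hand-in.

**Checks that disagreed:** The network's molar landmark read about 4–7° off the seat geometry in the top view. I went by the seats and plate edges instead. The lever angle is only good to about 2°, because the side view's lever radius was off by 9 mm.

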